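Slide a spacer block along the rail into the corner pocket

TASK

Push the rectangular wooden spacer block home in the drilling jig without lifting it off the board: first push it flat against the long metal rail while it is still clear of the corner pocket, then slide it along the rail into the pocket until it is fully home against both the rail and the end stop. Leave it there, flat on the board; leave the round spacer and the seed jar where they stand.

Things in the scene. Friction and masses are not known exactly. Their poses are not given: they have to be found in the camera images.
- jig_board: Drilling jig fixed to the table: flat plywood board 200 (x) x 340 (y) x 12 mm. Origin: centre of the board's underside; z up, board top at z = 12 mm. A metal rail runs along y at its far (+x) side; an end stop crosses its +y end; with a low lip they form the corner pocket, 50 mm wide (x), 40 mm deep (y), open toward -y.
- rail_face (a point): Foot of the rail's inner face, at mid length, on the board top: jig x = 65, y = 0 mm. The straight aluminium rail spans jig x 65 to 85, y -155 to +155 mm and stands 24 mm above the board top. Axes are the jig's.
- stop_face (a point): Foot of the end stop's inner face, on the board top: jig x = 32, y = 140 mm. The dark wooden stop spans jig x 0 to 85, y 140 to 158 mm and stands 24 mm above the board top. Axes are the jig's.
- lip_mouth (a point): Upper inner edge of the pocket's dark wooden lip at its mouth end: jig x = 15, y = 100 mm, 8 mm above the board top. The lip, parallel to the rail, spans jig x 0 to 15, y 100 to 140 mm, and is 8 mm high; its mouth is flared away from the rail (an 8 mm high piece out to about x = -7, y = 82 mm). Axes are the jig's.
- pocket_home (a point): Where the centre of the block's underside is when the block is fully home, on the board top: jig x = 42, y = 108, z = 12 mm. Axes are the jig's.
- spacer_block: Loose rectangular pale-wood block, 46 (x) x 64 (y) x 30 (z, height) mm, about 120 g, small brass bush in its top. Lies on the board, clear of the rail, long side within 0.5 rad of the rail's direction. Origin: centre of its underside. Home, its long side lies along the rail, 24 mm of its length sticks out of the pocket and its upper 22 mm stand above the lip.
- round_spacer: Loose round pale-wood spacer, a cylinder 42 mm across and 28 mm high standing on the board, brass bush in its top. Origin: centre of its underside. To be left alone.
- seed_jar: Seed jar (glass, screw lid), 52 mm across and 69 mm high, standing on the board near its front corner in front of the pocket. Origin: centre of its underside. To be left alone.

How it is judged:
On the way:
1. the block lies flat against the rail while still clear of the pocket (x of spacer_block in the frame of jig_board above 0.038 m and y of spacer_block in the frame of jig_board below 0.055 m and angle between the x axis of spacer_block and the x axis of jig_board, either way round below 0.06 rad and z of spacer_block in the frame of jig_board below 0.016 m), for 0.1 s.
At the end, for the whole second after the job is handed in: The block is in the corner pocket, within 3 mm of the rail and within 3 mm of the end stop, square to the rail within 0.06 rad, down on the board and at rest; the round spacer and the seed jar are within 12 mm of where they stood (x of spacer_block in the frame of jig_board between 0.039 and 0.045 m and y of spacer_block in the frame of jig_board between 0.105 and 0.111 m and linear speed of spacer_block below 0.01 m/s and angle between the x axis of spacer_block and the x axis of jig_board, either way round below 0.06 rad and z of spacer_block in the frame of jig_board below 0.016 m and distance of each of round_spacer, seed_jar from where it was at the start of the episode below 0.012 m); the robot touches nothing.
It fails at once if the block is lifted more than 8 mm off the board (z of spacer_block in the frame of jig_board above 0.02 m).
It fails at once if the block is tipped by more than 0.25 rad (angle between spacer_block's own z axis and vertical above 0.25 rad).
It fails at once if the round spacer is moved more than 12 mm (distance of round_spacer from where it was at the start of the episode above 0.012 m).
It fails at once if the seed jar is moved more than 12 mm (distance of seed_jar from where it was at the start of the episode above 0.012 m).
It also fails if it takes over 51 s, if anything falls off the work surface, if the arm or the gripper's body presses on something with over 40 N, if the wrist force passes 120 N, or if a joint passes its speed limit or range.

ROBOT

A 7-joint arm with a two-finger parallel gripper is mounted at the origin on the work surface; the furniture and walls round the work are solid. World frame = base frame: x ahead of the robot, y to its left, z up, the work surface at z = 0. Lengths are in m, angles in rad, forces in N, time in s.
With the tool pointing down it reaches from about 0.425 to 0.8 m from the base axis. Payload 8.3 kg.
Tool frame: the origin (TCP) lies midway between the tips of the shut fingers; the grasp point (between the pads) lies 19 mm behind it; z points along the fingers, y is the line along which they close (so a half turn about z gives the same grasp; the last joint's range is limited). The gripper opens to 85 mm and grips with 20 to 120 N. Pads are 22 mm wide; open, the fingers measure 114 mm over their backs; the gripper's body (76 mm by 85 mm) begins 54 mm behind the grasp point. The pads swing forward as they close: fully open they stand 13 mm farther back than shut.
Start: joints at [-1.336, 0.383, 0.016, 1.37, -0.006, 1.388, -0.046], TCP at [0.183, 0.597, 0.231] pointing down, gripper open.
Joint ranges: [-2.95, 2.95], [-0.25, 2.06], [-1.52, 1.56], [0.18, 2.33], [-1.44, 4.58], [0.02, 2.06], [-3.01, 3.01]. Speed limits (rad/s): [2.39, 2.39, 3.01, 3.01, 3.14, 3.14, 3.14].

INTERFACE

Orientations are given as [roll, pitch, yaw] about the fixed x, y, z axes, in that order (R = Rz(yaw) Ry(pitch) Rx(roll)).
In Python, from station import readout, cams, ticket gives the robot as it stands.
- The arm moves only by the shell command python3 -m jog 'ROWS' [OPENING]. ROWS is JSON, a list of rows, each an object of numbers: "x", "y", "z": the shift along the world's x, y, z in units of 750 mm (1.0 is 750 mm); "ax", "ay", "az": the turn, a rotation vector about the world's x, y, z in units of 1.5 rad (1.0 is 1.5 rad). In form: [{"x": .., "y": .., "z": .., "ax": .., "ay": .., "az": ..}, ...]. A call has 1 to 12 rows; each row is the pose to reach, as a shift and turn from the pose commanded when the call began; what a row does not reach only later rows make up. A row lasts 1/12 s, in which the tool goes at most 41.7 mm and 7.16 degrees, less where a joint would pass 70% of its speed; a pose out of reach is approached as far as the arm can. A call with a number of a shift or a turn outside -1 to 1 is refused whole. A call with a gripper value outside its range is refused whole. OPENING is the closure, from -1 (fully open) to 1 (shut), set as the call begins (- or left out, the last holds). The fingers move at their own pace and stop on an object; the grip force is fixed at half the most. Time passes only in rows, so rows that repeat a pose let the fingers close. It gives the time, the measured TCP pose, the force, the opening and the grip force at its end, in the units of the state.
- readout.get_state(): the state, without advancing time (a new reading comes with each control period).
- cams.grab_frame(name): name is "scene" or "top" or "wrist"; returns the picture (400x640x3 uint8, blue, green, red); there is no depth.
- cams.camera_model(name): a dict with "intrinsics" (3x3 intrinsics, pixels), "R" (3x3) and "t" (3): a world point X has camera coordinates R X + t; the wrist camera has in their place "T_tool_cam" (4x4, takes a point from camera to tool coordinates, whose origin is the TCP and whose axes are the flange's). Camera axes: x right, y down, z forward; pixel columns grow to the right and rows downward; lengths in m; the calibration is good to about 2 mm. The wrist camera is an equidistant fisheye: a pixel r from the principal point sees the ray r / f radians off the axis. A picture is of the moment at which its call begins: read the wrist's pose just before it. camera_model takes no time and is no camera call.
- ticket.finish_job(): hands the job in; it is judged then, once.
The state is a dict: "clock": time; "qpos": joint angles; "joint_velocities": joint speeds; "joint_torque": joint torques, N m; "ee_pos": TCP position; "ee_rot": TCP orientation; "force": force on the tool from outside, world axes, zero at the start; "moment": the same for the moment, N m; "finger_gap": opening from 0.0 (shut) to 1.0 (fully open); "grip_force": force on a finger pad.
Only numpy, scipy, OpenCV 4.12 (cv2) and the standard library are available. Lean on these libraries where they do the work, as an engineer would, in place of code of your own. Each camera call takes 0.05 s, during which the arm holds its last target. There are 200 camera calls.

## Working session

There is one attempt and no reset: what is moved stays moved. The work goes in short steps, Python scripts to look and compute and a shell command to move; the robot and the scene stay as the last step left them, time stands still between calls to the robot, and variables do not carry over. Pictures are saved under pics/ and viewed, at most 10 in all, crops included, and the job is handed in when it is done.

```bash
mkdir -p pics; python3 - <<'E'
from station import readout, cams
import cv2
s=readout.get_state(); print(s['clock'],s['ee_pos'],s['ee_rot'],s['force'],s['finger_gap'])
for n in('top','scene'):
    cv2.imwrite(f'pics/{n}0.png',cams.grab_frame(n)); m=cams.camera_model(n); print(n,m)
E
```

```text
0.0 [0.18317235 0.59701202 0.23024746] [-3.13959508e+00  1.40563390e-05  2.84385966e+00] [ 0.82898083 -0.15457487 -0.2362781 ] 1.000013766833402
top {'intrinsics': array([[365.81156076,   0.        , 319.63073573],
       [  0.        , 365.81156076, 196.93178792],
       [  0.        ,   0.        ,   1.        ]]), 'R': array([[ 0.01984468, -0.99980067, -0.00219144],
       [-0.97514259, -0.01887135, -0.2207732 ],
       [ 0.22068784,  0.00651814, -0.97532271]]), 't': array([0.02488737, 0.57860741, 0.76525861])}
scene {'intrinsics': array([[422.33879626,   0.        , 325.10812082],
       [  0.        , 422.33879626, 196.48311261],
       [  0.        ,   0.        ,   1.        ]]), 'R': array([[ 0.4615389 , -0.8870053 , -0.01426299],
       [-0.50897331, -0.25159918, -0.82319136],
       [ 0.72658655,  0.38719432, -0.56758484]]), 't': array([-0.24403049,  0.35846593,  0.44577218])}
```

View pics/top0.png

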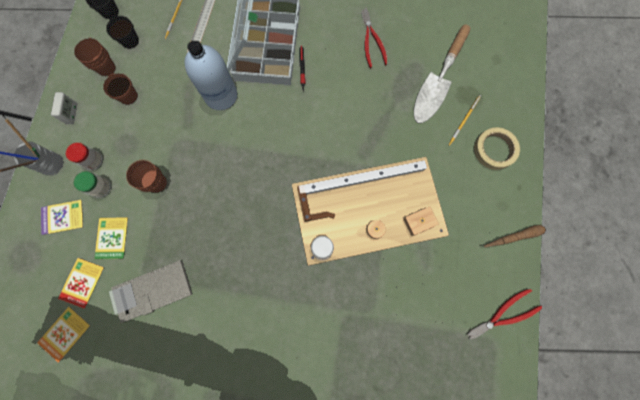

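View pics/scene0.png

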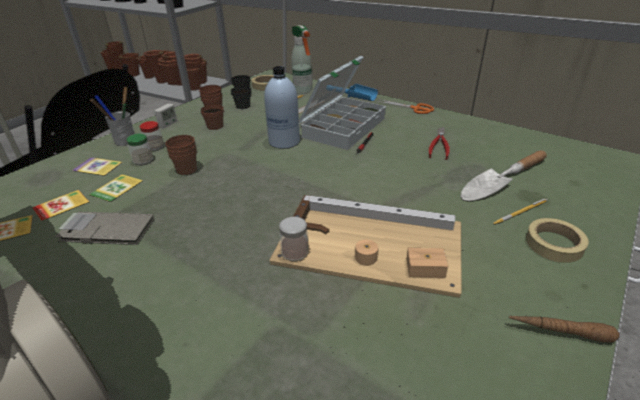

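The top picture shows the board at about (293–448, 157–264), with the block near (422,221), the round spacer at (376,229), the jar at (321,246) and the pocket at left near (318,203). I'll enlarge it.

```bash
python3 - <<'E'
import cv2
a=cv2.imread('pics/top0.png')[150:270,285:455]; cv2.imwrite('pics/top0c.png',cv2.resize(a,None,fx=4.5,fy=4.5,interpolation=cv2.INTER_CUBIC))
E
```

```text
(no output)
```

View pics/top0c.png

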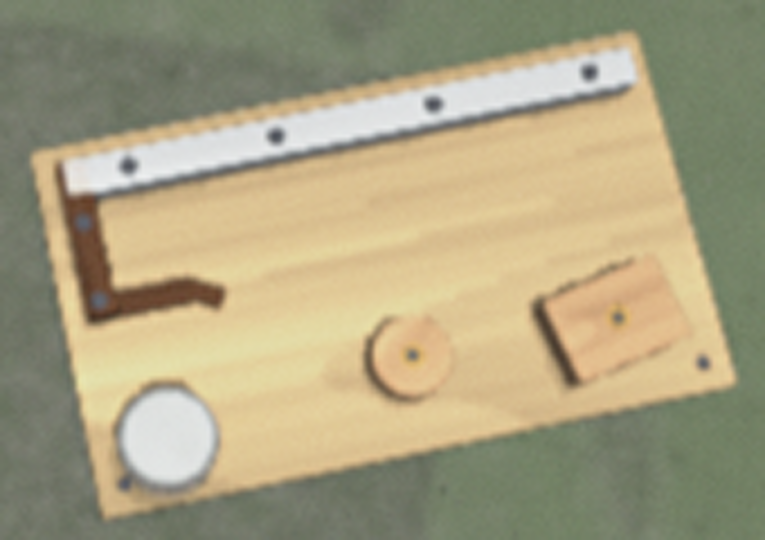

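```bash
cat > h.py <<'E'
import numpy as np, cv2
from station import readout, cams
def w(n,px,z):
    m=cams.camera_model(n); px=np.atleast_2d(px)
    d=(np.linalg.inv(m['intrinsics'])@np.c_[px,np.ones(len(px))].T).T@m['R']; c=-m['R'].T@m['t']
    return (c+d*((z-c[2])/d[:,2])[:,None])[:,:2]
def fit(A,B): # B = R A + t
    a,b=A.mean(0),B.mean(0); U,_,V=np.linalg.svd((A-a).T@(B-b)); R=V.T@np.diag([1,np.linalg.det(V.T@U.T)])@U.T
    return R,b-R@a,np.linalg.norm(B-b-(A-a)@R.T,axis=1)
E
python3 - <<'E'
from h import *
np.set_printoptions(precision=4,suppress=True)
c=lambda l:(np.array(l,float)+.5)/4.5-.5+[285,150]
J=np.array([[.1,.17],[.1,-.17],[-.1,-.17],[-.1,.17]])
R,t,e=fit(J,w('top',c([[33,155],[636,33],[736,383],[105,518]]),.012)); yaw=np.arctan2(R[1,0],R[0,0])
print('jig',t,yaw,e); np.savez('jig.npz',R=R,t=t)
rail=w('top',c([[64,160],[634,47],[636,85],[70,196]]),.036); print('rail',(rail-t)@R)
b=w('top',c([[540,298],[655,255],[693,332],[578,383]]),.042)
B=np.array([[.023,.032],[.023,-.032],[-.023,-.032],[-.023,.032]])
Rb,tb,e=fit(B,b); print('block w',tb,'jig',(tb-t)@R,'yaw rel',np.arctan2(Rb[1,0],Rb[0,0])-yaw,e)
for n,p,z in(('bush',[617,317],.042),('round',[412,354],.04),('jar',[168,437],.081)):
    q=w('top',c([p]),z)[0]; print(n,q,(q-t)@R)
E
```

```text
jig [ 0.5625 -0.082 ] 0.22634373817443107 [0.0018 0.0017 0.002  0.0015]
rail [[ 0.0861  0.1528]
 [ 0.0847 -0.1571]
 [ 0.064  -0.1525]
 [ 0.0663  0.1534]]
block w [ 0.5334 -0.1991] jig [-0.0547 -0.1076] yaw rel 0.1761684073450102 [0.0004 0.0013 0.0015 0.0008]
bush [ 0.5332 -0.1993] [-0.0549 -0.1077]
round [ 0.5124 -0.0947] [-0.0516 -0.0011]
jar [0.4643 0.0289] [-0.0707  0.1301]
```

```bash
python3 -m jog '[{"x":0.195,"y":-0.54,"az":0.175},{"x":0.195,"y":-0.54,"az":0.175},{"x":0.195,"y":-0.54,"az":0.175},{"x":0.195,"y":-0.54,"az":0.175},{"x":0.195,"y":-0.54,"az":0.175},{"x":0.195,"y":-0.54,"az":0.175},{"x":0.195,"y":-0.54,"az":0.175},{"x":0.195,"y":-0.54,"az":0.175},{"x":0.195,"y":-0.54,"az":0.175},{"x":0.195,"y":-0.54,"az":0.175},{"x":0.195,"y":-0.54,"az":0.175},{"x":0.195,"y":-0.54,"az":0.175}]' 1
python3 -m jog '[{"x":0.195,"y":-0.54,"az":0.175},{"x":0.195,"y":-0.54,"az":0.175},{"x":0.195,"y":-0.54,"az":0.175},{"x":0.195,"y":-0.54,"az":0.175},{"x":0.195,"y":-0.54,"az":0.175},{"x":0.195,"y":-0.54,"az":0.175},{"x":0.195,"y":-0.54,"az":0.175},{"x":0.195,"y":-0.54,"az":0.175},{"x":0.195,"y":-0.54,"az":0.175},{"x":0.195,"y":-0.54,"az":0.175},{"x":0.195,"y":-0.54,"az":0.175},{"x":0.195,"y":-0.54,"az":0.175}]'
cat >> h.py <<'E'
def st():
    s=readout.get_state(); z=np.load('jig.npz'); p=np.array(s['ee_pos']); r=s['ee_rot']
    print('t %.2f'%s['clock'],'world',p.round(4),'jig',((p[:2]-z['t'])@z['R']).round(4),'rot',np.round(r,3),'F',np.round(s['force'],1),'q',np.round(s['qpos'],2),s['finger_gap'])
def move(jx,jy,z): # units from here
    s=readout.get_state(); k=np.load('jig.npz'); d=np.r_[k['R']@[jx,jy]+k['t'],z]-s['ee_pos']; print('shift units',(d/.75).round(4))
E
python3 -c "
from h import *
st();move(-.115,-.108,.024)"
```

```text
t 0.10 world [0.1832 0.5971 0.2304] jig [-0.2172  0.7469] rot [-3.14   0.     2.844] F [-0.8  0.7  0.2] q [-1.34  0.38  0.02  1.37 -0.01  1.39 -0.05] 1.0038467409170337
shift units [ 0.3886 -1.0802 -0.2752]invalid input at $[0]: expected keys x, y, z, ax, ay, az
invalid input at $[0]: expected keys x, y, z, ax, ay, az
```

All six keys are required.

```bash
python3 -m jog '[{"x":0.195,"y":-0.54,"z":0,"ax":0,"ay":0,"az":0.175},{"x":0.195,"y":-0.54,"z":0,"ax":0,"ay":0,"az":0.175},{"x":0.195,"y":-0.54,"z":0,"ax":0,"ay":0,"az":0.175},{"x":0.195,"y":-0.54,"z":0,"ax":0,"ay":0,"az":0.175},{"x":0.195,"y":-0.54,"z":0,"ax":0,"ay":0,"az":0.175},{"x":0.195,"y":-0.54,"z":0,"ax":0,"ay":0,"az":0.175},{"x":0.195,"y":-0.54,"z":0,"ax":0,"ay":0,"az":0.175},{"x":0.195,"y":-0.54,"z":0,"ax":0,"ay":0,"az":0.175},{"x":0.195,"y":-0.54,"z":0,"ax":0,"ay":0,"az":0.175},{"x":0.195,"y":-0.54,"z":0,"ax":0,"ay":0,"az":0.175},{"x":0.195,"y":-0.54,"z":0,"ax":0,"ay":0,"az":0.175},{"x":0.195,"y":-0.54,"z":0,"ax":0,"ay":0,"az":0.175}]' 1
python3 -m jog '[{"x":0.195,"y":-0.54,"z":0,"ax":0,"ay":0,"az":0.175},{"x":0.195,"y":-0.54,"z":0,"ax":0,"ay":0,"az":0.175},{"x":0.195,"y":-0.54,"z":0,"ax":0,"ay":0,"az":0.175},{"x":0.195,"y":-0.54,"z":0,"ax":0,"ay":0,"az":0.175},{"x":0.195,"y":-0.54,"z":0,"ax":0,"ay":0,"az":0.175},{"x":0.195,"y":-0.54,"z":0,"ax":0,"ay":0,"az":0.175},{"x":0.195,"y":-0.54,"z":0,"ax":0,"ay":0,"az":0.175},{"x":0.195,"y":-0.54,"z":0,"ax":0,"ay":0,"az":0.175},{"x":0.195,"y":-0.54,"z":0,"ax":0,"ay":0,"az":0.175},{"x":0.195,"y":-0.54,"z":0,"ax":0,"ay":0,"az":0.175},{"x":0.195,"y":-0.54,"z":0,"ax":0,"ay":0,"az":0.175},{"x":0.195,"y":-0.54,"z":0,"ax":0,"ay":0,"az":0.175}]'
python3 -c "
from h import *
st();move(-.115,-.108,.024)"
```

```text
clock: 1.1
ee_pos: [0.3308, 0.1887, 0.2313]
ee_rot: [3.141, -0.0, 3.1]
force: [-0.4, 0.8, 0.2]
finger_gap: -0.0
grip_force: 0.0
clock: 2.1
ee_pos: [0.4763, -0.2171, 0.2308]
ee_rot: [-3.138, -0.002, -2.919]
force: [-0.2, -0.1, -0.7]
finger_gap: 0.002
grip_force: 0.0
t 2.10 world [ 0.4763 -0.2171  0.2308] jig [-0.1143 -0.1124] rot [-3.138e+00 -2.000e-03 -2.919e+00] F [-0.2 -0.1 -0.7] q [-0.46  0.23  0.97  1.68 -0.19  1.33  2.34] 0.002377117746988569
shift units [-0.0023  0.0055 -0.2757]
```

```bash
python3 -m jog '[{"x":-0.002,"y":0.005,"z":-0.05,"ax":0,"ay":0,"az":0},{"x":-0.002,"y":0.005,"z":-0.1,"ax":0,"ay":0,"az":0},{"x":-0.002,"y":0.005,"z":-0.15,"ax":0,"ay":0,"az":0},{"x":-0.002,"y":0.005,"z":-0.2,"ax":0,"ay":0,"az":0},{"x":-0.002,"y":0.005,"z":-0.24,"ax":0,"ay":0,"az":0},{"x":-0.002,"y":0.005,"z":-0.26,"ax":0,"ay":0,"az":0},{"x":-0.002,"y":0.005,"z":-0.275,"ax":0,"ay":0,"az":0},{"x":-0.002,"y":0.005,"z":-0.275,"ax":0,"ay":0,"az":0},{"x":-0.002,"y":0.005,"z":-0.275,"ax":0,"ay":0,"az":0}]'
python3 - <<'E'
from h import *
st();move(-.04,-.108,.024);move(0.004,-.108,.024)
cv2.imwrite('pics/top1.png',cv2.resize(cams.grab_frame('top')[130:280,280:480],None,fx=4,fy=4,interpolation=cv2.INTER_CUBIC))
E
```

```text
clock: 2.85
ee_pos: [0.4747, -0.2082, 0.0252]
ee_rot: [3.141, -0.0, -2.914]
force: [0.3, -0.2, 1.5]
finger_gap: -0.002
grip_force: 0.0
t 2.85 world [ 0.4747 -0.2082  0.0252] jig [-0.1139 -0.1033] rot [ 3.141 -0.    -2.914] F [ 0.3 -0.2  1.5] q [-0.31  0.47  0.82  1.93 -0.43  0.93  2.52] -0.0019402932936261885
shift units [ 0.0974  0.016  -0.0016]
shift units [ 0.1546  0.0292 -0.0016]
```

View pics/top1.png

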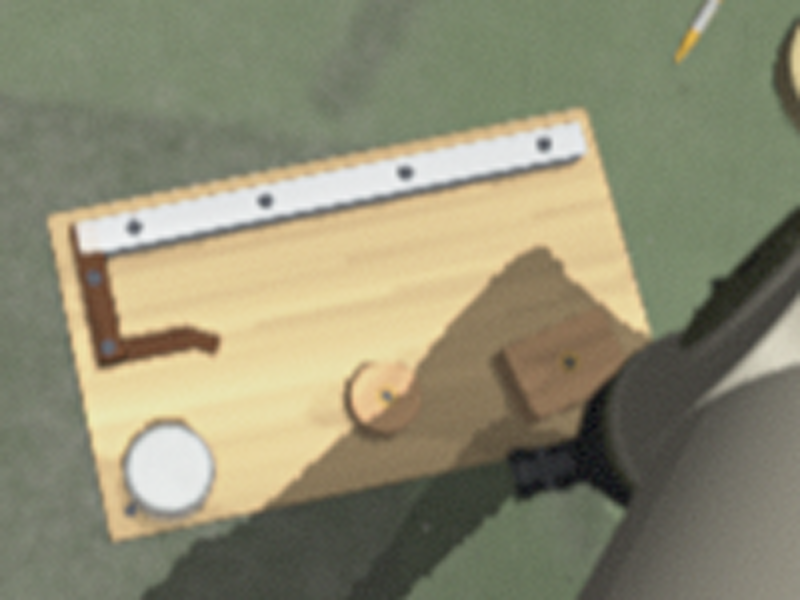

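The picture shows the fingers at (570,465) just behind the block, with the block, spacer and jar undisturbed. Now I'll push along jig +x.

```bash
python3 -m jog '[{"x":0.009,"y":0.000,"z":-0.002,"ax":0,"ay":0,"az":0},{"x":0.017,"y":0.001,"z":-0.002,"ax":0,"ay":0,"az":0},{"x":0.025,"y":0.002,"z":-0.002,"ax":0,"ay":0,"az":0},{"x":0.033,"y":0.003,"z":-0.002,"ax":0,"ay":0,"az":0},{"x":0.041,"y":0.004,"z":-0.002,"ax":0,"ay":0,"az":0},{"x":0.049,"y":0.006,"z":-0.002,"ax":0,"ay":0,"az":0},{"x":0.057,"y":0.007,"z":-0.002,"ax":0,"ay":0,"az":0},{"x":0.065,"y":0.009,"z":-0.002,"ax":0,"ay":0,"az":0},{"x":0.073,"y":0.011,"z":-0.002,"ax":0,"ay":0,"az":0},{"x":0.081,"y":0.012,"z":-0.002,"ax":0,"ay":0,"az":0},{"x":0.089,"y":0.014,"z":-0.002,"ax":0,"ay":0,"az":0},{"x":0.097,"y":0.016,"z":-0.002,"ax":0,"ay":0,"az":0}]'
python3 -c "
from h import *
st();move(0.004,-.108,.024)"
```

```text
clock: 3.9
ee_pos: [0.5477, -0.1966, 0.0235]
ee_rot: [-3.141, -0.0, -2.914]
force: [-1.0, -0.3, -0.2]
finger_gap: -0.001
grip_force: 0.4
t 3.90 world [ 0.5477 -0.1966  0.0235] jig [-0.0402 -0.1084] rot [-3.141 -0.    -2.914] F [-1.  -0.3 -0.2] q [-0.29  0.6   0.78  1.75 -0.49  0.99  2.47] -0.0006241456273685358
shift units [0.0572 0.0137 0.0007]
```

```bash
python3 -m jog '[{"x":0.007,"y":0.0015,"z":0,"ax":0,"ay":0,"az":0},{"x":0.014,"y":0.003,"z":0,"ax":0,"ay":0,"az":0},{"x":0.021,"y":0.005,"z":0,"ax":0,"ay":0,"az":0},{"x":0.028,"y":0.0065,"z":0,"ax":0,"ay":0,"az":0},{"x":0.034,"y":0.008,"z":0,"ax":0,"ay":0,"az":0},{"x":0.039,"y":0.009,"z":0,"ax":0,"ay":0,"az":0},{"x":0.044,"y":0.010,"z":0,"ax":0,"ay":0,"az":0},{"x":0.048,"y":0.011,"z":0,"ax":0,"ay":0,"az":0},{"x":0.051,"y":0.012,"z":0,"ax":0,"ay":0,"az":0},{"x":0.051,"y":0.012,"z":0,"ax":0,"ay":0,"az":0}]'
python3 - <<'E'
from h import *
st()
cv2.imwrite('pics/top2.png',cv2.resize(cams.grab_frame('top')[130:280,280:480],None,fx=4,fy=4,interpolation=cv2.INTER_CUBIC))
E
```

```text
clock: 4.73
ee_pos: [0.5859, -0.1875, 0.0235]
ee_rot: [-3.141, 0.0, -2.914]
force: [1.0, 0.3, 0.2]
finger_gap: -0.001
grip_force: 0.0
t 4.73 world [ 0.5859 -0.1875  0.0235] jig [-0.0009 -0.1081] rot [-3.141  0.    -2.914] F [1.  0.3 0.2] q [-0.28  0.66  0.76  1.66 -0.51  1.03  2.44] -0.0009768126877306841
```

View pics/top2.png

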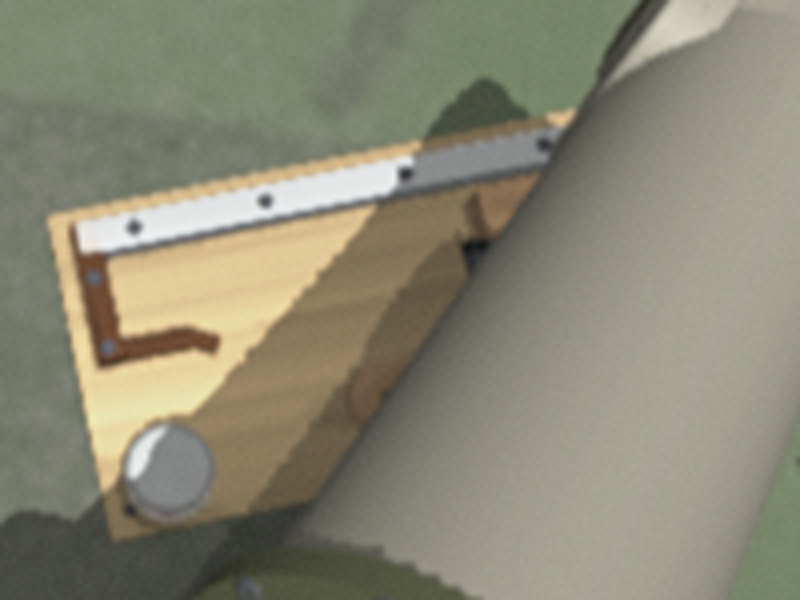

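The block (490,205) is nearly at the rail; I'll creep in by force.

```bash
python3 -m jog '[{"x":0.003,"y":0.001,"z":0,"ax":0,"ay":0,"az":0},{"x":0.005,"y":0.0012,"z":0,"ax":0,"ay":0,"az":0},{"x":0.0065,"y":0.0015,"z":0,"ax":0,"ay":0,"az":0},{"x":0.008,"y":0.002,"z":0,"ax":0,"ay":0,"az":0},{"x":0.009,"y":0.002,"z":0,"ax":0,"ay":0,"az":0},{"x":0.009,"y":0.002,"z":0,"ax":0,"ay":0,"az":0}]'
python3 -m jog '[{"x":0.001,"y":0.0002,"z":0,"ax":0,"ay":0,"az":0},{"x":0.002,"y":0.0005,"z":0,"ax":0,"ay":0,"az":0}]'
python3 -c "
from h import *
st()"
```

```text
clock: 5.28
ee_pos: [0.5923, -0.1862, 0.0236]
ee_rot: [-3.141, 0.0, -2.914]
force: [0.4, 0.1, -0.2]
finger_gap: -0.003
grip_force: 0.0
clock: 5.45
ee_pos: [0.5935, -0.186, 0.0235]
ee_rot: [-3.141, -0.0, -2.915]
force: [-1.7, 0.1, 0.3]
finger_gap: 0.0
grip_force: 0.4
t 5.45 world [ 0.5935 -0.186   0.0235] jig [ 0.0069 -0.1083] rot [-3.141 -0.    -2.915] F [-1.7  0.1  0.3] q [-0.28  0.67  0.75  1.64 -0.51  1.04  2.43] 0.00030458179912870863
```

```bash
for i in 1 2; do python3 -m jog '[{"x":0.001,"y":0.0002,"z":0,"ax":0,"ay":0,"az":0},{"x":0.002,"y":0.0005,"z":0,"ax":0,"ay":0,"az":0}]' | grep -E "ee_pos|force"; done
```

```text
ee_pos: [0.5945, -0.1862, 0.0235]
force: [-6.5, -0.7, 3.4]
grip_force: 3.1
ee_pos: [0.5945, -0.1862, 0.0235]
force: [-12.7, -1.2, 9.3]
grip_force: 6.1
```

```bash
python3 -m jog '[{"x":0,"y":0,"z":0,"ax":0,"ay":0,"az":0},{"x":-0.012,"y":-0.003,"z":0,"ax":0,"ay":0,"az":0},{"x":-0.036,"y":-0.008,"z":0,"ax":0,"ay":0,"az":0},{"x":-0.036,"y":-0.008,"z":0,"ax":0,"ay":0,"az":0},{"x":-0.026,"y":-0.052,"z":0,"ax":0,"ay":0,"az":0},{"x":-0.016,"y":-0.095,"z":0,"ax":0,"ay":0,"az":0},{"x":-0.016,"y":-0.095,"z":0,"ax":0,"ay":0,"az":0},{"x":0.024,"y":-0.086,"z":0,"ax":0,"ay":0,"az":0},{"x":0.064,"y":-0.077,"z":0,"ax":0,"ay":0,"az":0},{"x":0.064,"y":-0.077,"z":0,"ax":0,"ay":0,"az":0}]'
python3 - <<'E'
from h import *
st();[move(.042,y,.024) for y in (-.155,-.06,.03,.055)]
cv2.imwrite('pics/top3.png',cv2.resize(cams.grab_frame('top')[130:280,280:480],None,fx=4,fy=4,interpolation=cv2.INTER_CUBIC))
E
```

```text
clock: 6.62
ee_pos: [0.6504, -0.2387, 0.0232]
ee_rot: [3.141, 0.004, -2.909]
force: [0.4, 1.2, 0.1]
finger_gap: 0.004
grip_force: 0.0
t 6.62 world [ 0.6504 -0.2387  0.0232] jig [ 0.0505 -0.1725] rot [ 3.141  0.004 -2.909] F [0.4 1.2 0.1] q [-0.14  0.79  0.72  1.42 -0.55  1.13  2.47] 0.0039730896220207465
shift units [-0.0163  0.0202  0.0011]
shift units [-0.0447  0.1436  0.0011]
shift units [-0.0716  0.2605  0.0011]
shift units [-0.0791  0.293   0.0011]
```

View pics/top3.png

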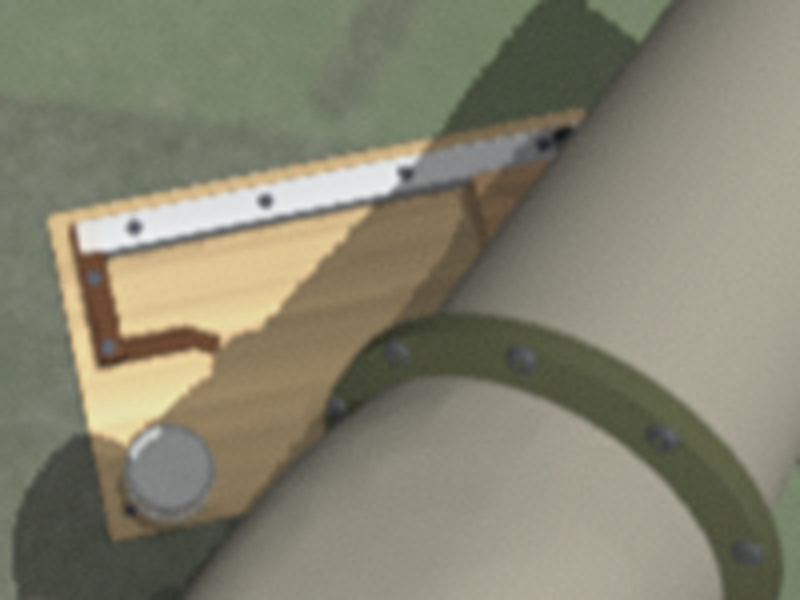

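The block's left end at (472,190) lies flush along the rail. Sliding along jig +y now.

```bash
python3 -m jog '[{"x":0,"y":0,"z":0,"ax":0,"ay":0,"az":0},{"x":-0.0024,"y":0.0104,"z":0,"ax":0,"ay":0,"az":0},{"x":-0.0048,"y":0.0208,"z":0,"ax":0,"ay":0,"az":0},{"x":-0.0072,"y":0.0312,"z":0,"ax":0,"ay":0,"az":0},{"x":-0.0096,"y":0.0416,"z":0,"ax":0,"ay":0,"az":0},{"x":-0.012,"y":0.052,"z":0,"ax":0,"ay":0,"az":0},{"x":-0.0144,"y":0.0624,"z":0,"ax":0,"ay":0,"az":0},{"x":-0.0168,"y":0.0728,"z":0,"ax":0,"ay":0,"az":0},{"x":-0.0192,"y":0.0832,"z":0,"ax":0,"ay":0,"az":0},{"x":-0.0216,"y":0.0936,"z":0,"ax":0,"ay":0,"az":0},{"x":-0.024,"y":0.104,"z":0,"ax":0,"ay":0,"az":0},{"x":-0.024,"y":0.104,"z":0,"ax":0,"ay":0,"az":0}]'
python3 - <<'E'
from h import *
st();[move(.042,y,.024) for y in (.0,.055,.0615)]
E
```

```text
clock: 7.67
ee_pos: [0.6268, -0.1621, 0.0233]
ee_rot: [3.14, 0.0, -2.912]
force: [-0.1, 0.2, -0.6]
finger_gap: 0.002
grip_force: 0.0
t 7.67 world [ 0.6268 -0.1621  0.0233] jig [ 0.0447 -0.0925] rot [ 3.14   0.    -2.912] F [-0.1  0.2 -0.6] q [-0.3   0.71  0.74  1.56 -0.53  1.08  2.38] 0.002435673883964705
shift units [-0.0311  0.1194  0.0009]
shift units [-0.0476  0.1908  0.0009]
shift units [-0.0495  0.1993  0.0009]
```

```bash
python3 -m jog '[{"x":-0.0027,"y":0.0108,"z":0,"ax":0,"ay":0,"az":0},{"x":-0.0054,"y":0.0216,"z":0,"ax":0,"ay":0,"az":0},{"x":-0.008,"y":0.0324,"z":0,"ax":0,"ay":0,"az":0},{"x":-0.0107,"y":0.0432,"z":0,"ax":0,"ay":0,"az":0},{"x":-0.0134,"y":0.054,"z":0,"ax":0,"ay":0,"az":0},{"x":-0.016,"y":0.0648,"z":0,"ax":0,"ay":0,"az":0},{"x":-0.0187,"y":0.0756,"z":0,"ax":0,"ay":0,"az":0},{"x":-0.0214,"y":0.0864,"z":0,"ax":0,"ay":0,"az":0},{"x":-0.024,"y":0.0972,"z":0,"ax":0,"ay":0,"az":0},{"x":-0.0267,"y":0.108,"z":0,"ax":0,"ay":0,"az":0},{"x":-0.029,"y":0.117,"z":0,"ax":0,"ay":0,"az":0},{"x":-0.029,"y":0.117,"z":0,"ax":0,"ay":0,"az":0}]'
python3 - <<'E'
from h import *
st();[move(.042,y,.024) for y in (.0,.055,.0615)]
cv2.imwrite('pics/top4.png',cv2.resize(cams.grab_frame('top')[130:280,280:480],None,fx=4,fy=4,interpolation=cv2.INTER_CUBIC))
E
```

```text
clock: 8.67
ee_pos: [0.6046, -0.0746, 0.0232]
ee_rot: [3.14, -0.0, -2.912]
force: [0.7, -0.4, -0.2]
finger_gap: -0.004
grip_force: 0.0
t 8.67 world [ 0.6046 -0.0746  0.0232] jig [ 0.0427 -0.0022] rot [ 3.14  -0.    -2.912] F [ 0.7 -0.4 -0.2] q [-0.47  0.64  0.76  1.68 -0.5   1.03  2.25] -0.004096206665521065
shift units [-0.0016  0.0027  0.001 ]
shift units [-0.018   0.0741  0.001 ]
shift units [-0.02    0.0826  0.001 ]
```

View pics/top4.png

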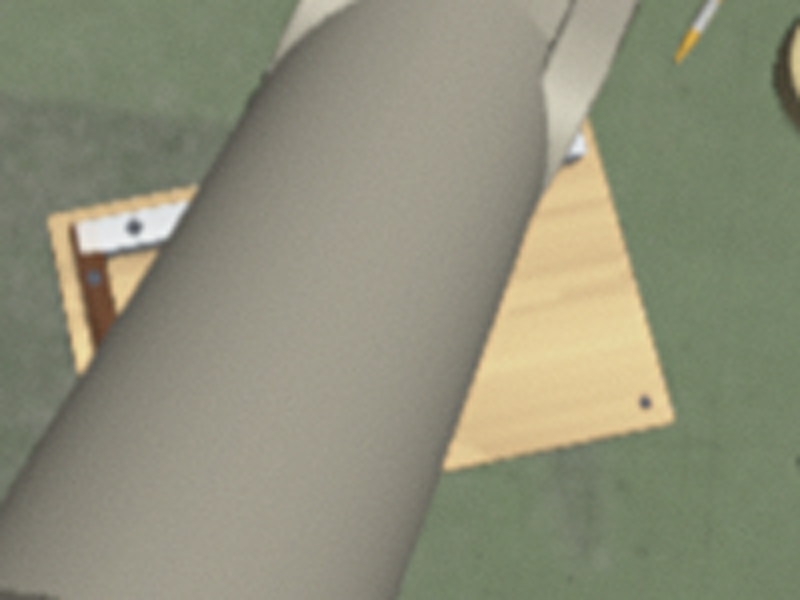

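The arm hides the block in the top view (only the rail end at (90,235) shows), so I continue slowly under force watch.

```bash
python3 -m jog '[{"x":-0.0015,"y":0.0065,"z":0,"ax":0,"ay":0,"az":0},{"x":-0.003,"y":0.013,"z":0,"ax":0,"ay":0,"az":0},{"x":-0.0045,"y":0.0195,"z":0,"ax":0,"ay":0,"az":0},{"x":-0.006,"y":0.026,"z":0,"ax":0,"ay":0,"az":0},{"x":-0.0078,"y":0.0325,"z":0,"ax":0,"ay":0,"az":0},{"x":-0.0094,"y":0.039,"z":0,"ax":0,"ay":0,"az":0}]'
python3 -m jog '[{"x":-0.0015,"y":0.0065,"z":0,"ax":0,"ay":0,"az":0},{"x":-0.003,"y":0.013,"z":0,"ax":0,"ay":0,"az":0},{"x":-0.0045,"y":0.0195,"z":0,"ax":0,"ay":0,"az":0},{"x":-0.006,"y":0.026,"z":0,"ax":0,"ay":0,"az":0},{"x":-0.007,"y":0.031,"z":0,"ax":0,"ay":0,"az":0},{"x":-0.007,"y":0.031,"z":0,"ax":0,"ay":0,"az":0}]'
python3 - <<'E'
from h import *
st();[move(.042,y,.024) for y in (.055,.0615)]
E
```

```text
clock: 9.22
ee_pos: [0.5977, -0.0474, 0.0235]
ee_rot: [-3.142, -0.0, -2.914]
force: [0.5, -0.7, -0.1]
finger_gap: 0.002
grip_force: 0.5
clock: 9.72
ee_pos: [0.5924, -0.0232, 0.0234]
ee_rot: [3.141, -0.0, -2.913]
force: [-0.9, -0.2, 0.0]
finger_gap: 0.0
grip_force: 0.0
t 9.72 world [ 0.5924 -0.0232  0.0234] jig [0.0423 0.0506] rot [ 3.141 -0.    -2.913] F [-0.9 -0.2  0. ] q [-0.58  0.61  0.76  1.72 -0.49  1.01  2.16] 0.00012303214376330527
shift units [-0.0018  0.0056  0.0008]
shift units [-0.0037  0.0141  0.0008]
```

```bash
python3 -m jog '[{"x":-0.0007,"y":0.003,"z":0,"ax":0,"ay":0,"az":0},{"x":-0.0014,"y":0.006,"z":0,"ax":0,"ay":0,"az":0},{"x":-0.002,"y":0.008,"z":0,"ax":0,"ay":0,"az":0},{"x":-0.0025,"y":0.010,"z":0,"ax":0,"ay":0,"az":0}]'| grep -E "ee_pos|force"
for i in 1 2; do python3 -m jog '[{"x":-0.0003,"y":0.0013,"z":0,"ax":0,"ay":0,"az":0},{"x":-0.0006,"y":0.0026,"z":0,"ax":0,"ay":0,"az":0}]' | grep -E "ee_pos|force"; done
python3 -c "
from h import *
st()"
```

```text
ee_pos: [0.5906, -0.0172, 0.0235]
force: [-0.2, 0.6, 0.0]
grip_force: 0.3
ee_pos: [0.5901, -0.0151, 0.0235]
force: [-0.6, -0.0, 0.0]
grip_force: 0.3
ee_pos: [0.5897, -0.0132, 0.0235]
force: [-0.2, -0.9, 0.0]
grip_force: 0.2
t 10.38 world [ 0.5897 -0.0132  0.0235] jig [0.042  0.0609] rot [-3.142 -0.    -2.914] F [-0.2 -0.9  0. ] q [-0.6   0.61  0.76  1.73 -0.49  1.    2.14] -0.0007087205578428724
```

```bash
for i in 1 2; do python3 -m jog '[{"x":-0.0003,"y":0.0013,"z":0,"ax":0,"ay":0,"az":0},{"x":-0.0006,"y":0.0026,"z":0,"ax":0,"ay":0,"az":0}]' | grep -E "ee_pos|force"; done
python3 -c "
from h import *
st()"
```

```text
ee_pos: [0.5893, -0.0118, 0.0236]
force: [-0.5, -3.1, 0.4]
grip_force: 1.8
ee_pos: [0.5891, -0.0117, 0.0238]
force: [1.4, -9.7, -0.1]
grip_force: 4.5
t 10.72 world [ 0.5891 -0.0117  0.0238] jig [0.0417 0.0625] rot [-3.139  0.    -2.916] F [ 1.4 -9.7 -0.1] q [-0.61  0.61  0.77  1.73 -0.49  1.    2.14] -0.0040799255712005746
```

Firm stop right at the expected y. Back off, go over, and seat the block against the rail from the −x side, above the lip.

```bash
python3 -m jog '[{"x":0.0035,"y":-0.015,"z":0,"ax":0,"ay":0,"az":0},{"x":0.0105,"y":-0.0455,"z":0,"ax":0,"ay":0,"az":0},{"x":0.0105,"y":-0.0455,"z":0.005,"ax":0,"ay":0,"az":0},{"x":0.0105,"y":-0.0455,"z":0.05,"ax":0,"ay":0,"az":0},{"x":0.0105,"y":-0.0455,"z":0.1,"ax":0,"ay":0,"az":0},{"x":-0.03,"y":-0.01,"z":0.1,"ax":0,"ay":0,"az":0},{"x":-0.06,"y":0.01,"z":0.1,"ax":0,"ay":0,"az":0},{"x":-0.084,"y":0.025,"z":0.1,"ax":0,"ay":0,"az":0},{"x":-0.084,"y":0.025,"z":0.1,"ax":0,"ay":0,"az":0},{"x":-0.084,"y":0.025,"z":0.1,"ax":0,"ay":0,"az":0}]'
python3 - <<'E'
from h import *
st();move(-.015,.095,.032);move(.003,.095,.032);move(.008,.095,.032)
cv2.imwrite('pics/sc5.png',cv2.resize(cams.grab_frame('scene')[150:300,240:440],None,fx=4,fy=4,interpolation=cv2.INTER_CUBIC))
E
```

```text
clock: 11.55
ee_pos: [0.5254, 0.0106, 0.0988]
ee_rot: [3.14, 0.0, -2.913]
force: [0.6, -0.5, 0.4]
finger_gap: -0.0
grip_force: 0.0
t 11.55 world [0.5254 0.0106 0.0988] jig [-0.0153  0.0985] rot [ 3.14   0.    -2.913] F [ 0.6 -0.5  0.4] q [-0.79  0.37  0.87  1.85 -0.33  1.07  2.01] -0.00017976689228889694
shift units [ 0.0015 -0.0045 -0.0891]
shift units [ 0.0249  0.0009 -0.0891]
shift units [ 0.0314  0.0024 -0.0891]
```

View pics/sc5.png

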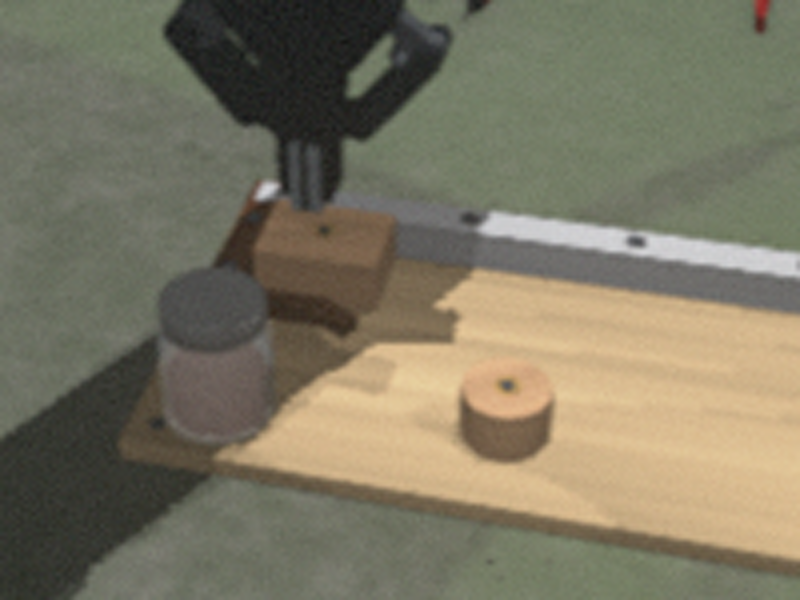

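The block sits in the pocket at (325,255), apparently home; jar (215,355) and round spacer (507,410) are unmoved. Descend clear of the jar and nudge against the rail.

```bash
python3 -m jog '[{"x":0.012,"y":-0.012,"z":0,"ax":0,"ay":0,"az":0},{"x":0.012,"y":-0.012,"z":-0.03,"ax":0,"ay":0,"az":0},{"x":0.012,"y":-0.012,"z":-0.06,"ax":0,"ay":0,"az":0},{"x":0.012,"y":-0.012,"z":-0.08,"ax":0,"ay":0,"az":0},{"x":0.012,"y":-0.012,"z":-0.089,"ax":0,"ay":0,"az":0},{"x":0.012,"y":-0.012,"z":-0.089,"ax":0,"ay":0,"az":0},{"x":0.017,"y":-0.011,"z":-0.089,"ax":0,"ay":0,"az":0},{"x":0.022,"y":-0.010,"z":-0.089,"ax":0,"ay":0,"az":0},{"x":0.026,"y":-0.009,"z":-0.089,"ax":0,"ay":0,"az":0},{"x":0.029,"y":-0.008,"z":-0.089,"ax":0,"ay":0,"az":0},{"x":0.030,"y":-0.008,"z":-0.089,"ax":0,"ay":0,"az":0}]'
python3 -c "
from h import *
st()"
for i in 1 2; do python3 -m jog '[{"x":0.001,"y":0.0002,"z":0,"ax":0,"ay":0,"az":0},{"x":0.002,"y":0.0005,"z":0,"ax":0,"ay":0,"az":0}]' | grep -E "ee_pos|force"; done
python3 -c "
from h import *
st()"
```

```text
clock: 12.52
ee_pos: [0.5493, 0.0038, 0.0324]
ee_rot: [-3.141, 0.001, -2.914]
force: [-0.2, 0.7, -0.5]
finger_gap: 0.004
grip_force: 0.0
t 12.52 world [0.5493 0.0038 0.0324] jig [0.0064 0.0865] rot [-3.141e+00  1.000e-03 -2.914e+00] F [-0.2  0.7 -0.5] q [-0.69  0.52  0.79  1.84 -0.44  0.97  2.1 ] 0.004479975355159162
ee_pos: [0.5497, 0.0037, 0.0319]
force: [-1.2, -0.9, 0.6]
grip_force: 0.8
ee_pos: [0.5509, 0.0039, 0.0317]
force: [-5.5, -2.1, 3.2]
grip_force: 3.0
t 12.85 world [0.5509 0.0039 0.0317] jig [0.008  0.0863] rot [-3.142e+00 -1.000e-03 -2.915e+00] F [-5.5 -2.1  3.2] q [-0.68  0.52  0.79  1.83 -0.45  0.97  2.1 ] 0.0001043015409217598
```

```bash
python3 -m jog '[{"x":-0.01,"y":-0.0025,"z":0,"ax":0,"ay":0,"az":0},{"x":-0.02,"y":-0.006,"z":0,"ax":0,"ay":0,"az":0},{"x":-0.02,"y":-0.006,"z":0.04,"ax":0,"ay":0,"az":0},{"x":-0.02,"y":-0.006,"z":0.09,"ax":0,"ay":0,"az":0},{"x":-0.02,"y":-0.006,"z":0.14,"ax":0,"ay":0,"az":0},{"x":-0.02,"y":-0.006,"z":0.19,"ax":0,"ay":0,"az":0},{"x":-0.04,"y":0.04,"z":0.22,"ax":0,"ay":0,"az":0},{"x":-0.06,"y":0.09,"z":0.22,"ax":0,"ay":0,"az":0},{"x":-0.08,"y":0.14,"z":0.22,"ax":0,"ay":0,"az":0},{"x":-0.1,"y":0.19,"z":0.22,"ax":0,"ay":0,"az":0},{"x":-0.12,"y":0.24,"z":0.22,"ax":0,"ay":0,"az":0},{"x":-0.14,"y":0.29,"z":0.22,"ax":0,"ay":0,"az":0}]'
python3 -m jog '[{"x":-0.02,"y":0.05,"z":0,"ax":0,"ay":0,"az":0},{"x":-0.04,"y":0.1,"z":0,"ax":0,"ay":0,"az":0},{"x":-0.06,"y":0.15,"z":0,"ax":0,"ay":0,"az":0},{"x":-0.08,"y":0.2,"z":0,"ax":0,"ay":0,"az":0},{"x":-0.08,"y":0.2,"z":0,"ax":0,"ay":0,"az":0},{"x":-0.08,"y":0.2,"z":0,"ax":0,"ay":0,"az":0}]'
python3 - <<'E'
from h import *
cv2.imwrite('pics/top6.png',cv2.resize(cams.grab_frame('top')[150:270,285:455],None,fx=4.5,fy=4.5,interpolation=cv2.INTER_CUBIC))
E
```

```text
clock: 13.85
ee_pos: [0.4448, 0.2229, 0.1969]
ee_rot: [3.14, 0.0, -2.914]
force: [2.0, 0.4, 1.1]
finger_gap: 0.003
grip_force: 0.0
clock: 14.35
ee_pos: [0.3842, 0.3737, 0.1961]
ee_rot: [-3.141, -0.001, -2.909]
force: [0.2, -1.4, -0.7]
finger_gap: -0.001
grip_force: 0.0
```

View pics/top6.png

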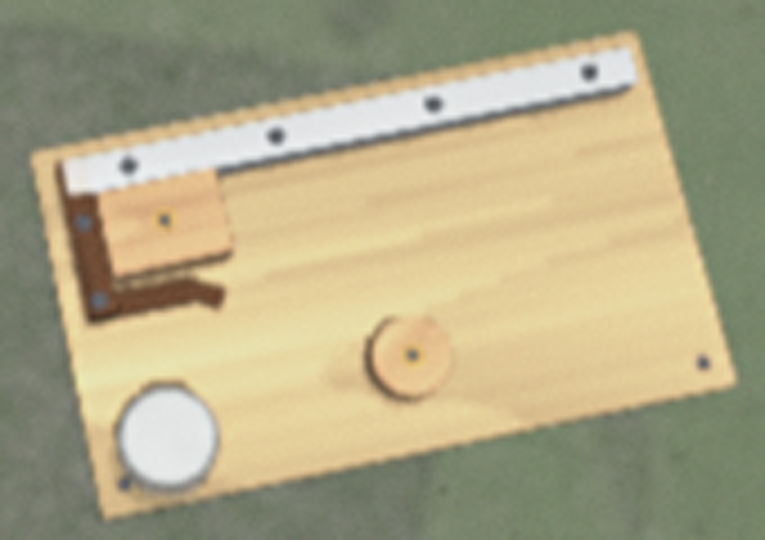

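The block (bush at (164,220)) is flush against rail and stop; the round spacer (412,354) and jar (168,437) have not moved. Handing in.

```bash
python3 - <<'E'
from h import *
from station import ticket
k=np.load('jig.npz'); p=(w('top',[np.array([164.5,220.5])/4.5-.5+[285,150]],.042)[0]-k['t'])@k['R']; print(p)
if abs(p[0]-.042)<.004 and abs(p[1]-.108)<.004: print(ticket.finish_job())
E
```

```text
[0.04234503 0.10822336]
the job is handed in; nothing more can be done
None
```

The spacer block is home in the corner pocket and the job is handed in; the final image puts it at jig x = 42.3, y = 108.2 mm (target 42, 108), flush with rail and stop, with the round spacer and seed jar unmoved.

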